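# Finish the waveguide kit and tip its spacers into the counting corner

### The arm

A 7-joint arm with a two-finger parallel gripper is mounted at the origin on the work surface. World frame = base frame: x ahead of the robot, y to its left, z up, the work surface at z = 0. Lengths are in m, angles in rad, forces in N, time in s.
With the tool pointing down it reaches from about 0.4 to 0.9 m from the base axis. Payload 5.5 kg.
Tool frame: the origin (TCP) lies midway between the tips of the shut fingers; the grasp point (between the pads) lies 19 mm behind it (manip.grip_depth is the distance from the TCP to the grasp point, in m); z points along the fingers, y is the line along which they close (so a half turn about z gives the same grasp; the last joint's range is limited). The gripper opens to 92 mm and grips with 3 to 60 N. Pads are 19 mm wide; open, the fingers measure 130 mm over their backs; the gripper's body (75 mm by 190 mm) begins 47 mm behind the grasp point.
Start: joints at [-1.024, 0.501, -0.427, 1.55, 0.221, 1.138, -0.21], TCP at [0.182, 0.624, 0.227] pointing down, gripper open.
Joint ranges: [-2.88, 2.88], [-0.31, 2.03], [-1.54, 1.56], [0.2, 2.42], [-1.41, 4.55], [0.19, 2.02], [-2.57, 2.57]. Speed limits (rad/s): [2.57, 2.57, 3.14, 3.14, 3.14, 3.14, 3.14].

### API

Orientations are given as a unit quaternion [x, y, z, w].
In Python, from bench import manip, effector, viewer gives the robot as it stands. Calls block until the motion is done:
- manip.move_pose(position, orientation): joint-space move of the TCP to a pose.
- manip.servo_line(position, ori=None, vel=0.15): straight line of the TCP; ori=None keeps the orientation; vel is the mean speed in m/s.
- manip.movej(angles): joint-space move.
- effector.open_jaws() and effector.close(f_grip=None): open the fingers fully, or close them until they stop; f_grip is the grip in N (None keeps the last).
- manip.sleep(seconds).
- manip.solve_ik(position, orientation): joint angles nearest the present ones, or None.
- viewer.get_image(name): name is "scene" or "top" or "wrist"; returns the picture (420x560x3 uint8, red, green, blue); there is no depth.
- viewer.get_calibration(name): a dict with "vfov" (degrees; the focal length in pixels is half the picture's height over the tangent of half this angle, whatever the lens; pixels are square), "cx", "cy" (the principal point, pixels), "eye" and "attitude" of the camera in the world. Camera axes: x right, y down, z forward; pixel columns grow to the right and rows downward; lengths in m; the calibration is good to about 2 mm. A picture is of the moment at which its call begins: read the wrist's pose just before it. get_calibration takes no time and is no camera call; for the wrist camera it gives the pose at the moment of the call.
A pose or a line that the arm cannot do raises manip.PlanningError and nothing moves.
- manip.hand_in(): hands the job in; it is judged then, once.
Readings, each from a call of its own:
- manip.current_clock(): time.
- manip.current_q(): joint angles.
- manip.current_joint_velocities(): joint speeds.
- manip.current_tau(): joint torques, N m.
- manip.current_tool_pos(): TCP position.
- manip.current_tcp_rot(): TCP orientation.
- manip.current_force(): force on the tool from outside, world axes, zero at the start.
- manip.current_wrist_torque(): the same for the moment, N m.
- manip.current_finger_gap(): finger opening in m.
- manip.current_gripper_force(): force on a finger pad.
Only numpy, scipy, OpenCV 4.12 (cv2) and the standard library are available. Lean on these libraries where they do the work, as an engineer would, in place of code of your own. Each camera call takes 0.05 s, during which the arm holds its last target. There are 200 camera calls.

### The job

Lay the brass waveguide adapter, foot plate flat and lengthways, into the empty compartment of the blue kit tote and let go of it. Then lift the tote by its orange handle, bring its middle over the round white spot and tilt it towards its yellow corner until all four loose brass spacers have slid together into that corner, with everything still in the tote. Finish while still holding the tote tilted and still, in the air clear of the bench, over the spot; leave the other things on the bench where they are.

Things in the scene. Friction and masses are not known exactly. Their poses are not given: they have to be found in the camera images.
- tote: blue open tote, 250 (x) x 150 (y) mm, walls 30 mm high, 4 mm thick, floor 4 mm; origin: centre of its underside. A cross wall at x = -13 mm parts the big section (+x end, white floor, spacers) from two compartments at the -x end, each 106 (x) x 69 (y) mm, with a rib between at y = 0. Yellow corner at +x, +y. Empty 0.35 kg, loaded 0.7 kg, balanced near the handle. Yaw varies widely
- tote_handle (a point): centre of the top of the orange handle tab: 14 mm thick along the tote's x, 44 mm wide along its y, its top 85 mm above the tote's underside, its lower edge 30 mm above it; flat sides to grip across x; axes as the tote's
- tote_corner (a point): inner yellow corner of the tote, on its inner floor, at (121, 71, 4) mm in the tote's frame; axes as the tote's
- tote_corner_under (a point): outer underside of the yellow corner, at (125, 75, 0) mm in the tote's frame: the tote's lowest point when it is tilted towards that corner
- tote_slot (a point): centre of the floor of the empty compartment (the +y one), 4 mm above the tote's underside, at (-68, 36.5, 4) mm in the tote's frame; axes as the tote's
- tote_slot2 (a point): centre of the floor of the other compartment (the -y one), which already holds the lens plate; axes as the tote's
- adapter: waveguide adapter: aluminium foot plate 86 (x) x 54 (y) x 6 mm with an upright brass block 28 (x) x 16 (y) mm on its middle, whose top is 60 mm above the underside; origin at the centre of the underside; grip the block across y. Either end may point either way. About 0.15 kg
- spacer1: brass spacer, a flat disc 22 mm across and 10 mm high, loose in the tote's big open section; origin at the centre of its underside. Polished: it slides on the tote floor from about 10 deg of tilt, and along the walls into a corner surely at 25 to 35 deg
- spacer2: brass spacer, a flat disc 22 mm across and 10 mm high, loose in the tote's big open section; origin at the centre of its underside. Polished: it slides on the tote floor from about 10 deg of tilt, and along the walls into a corner surely at 25 to 35 deg
- spacer3: brass spacer, a flat disc 22 mm across and 10 mm high, loose in the tote's big open section; origin at the centre of its underside. Polished: it slides on the tote floor from about 10 deg of tilt, and along the walls into a corner surely at 25 to 35 deg
- spacer4: brass spacer, a flat disc 22 mm across and 10 mm high, loose in the tote's big open section; origin at the centre of its underside. Polished: it slides on the tote floor from about 10 deg of tilt, and along the walls into a corner surely at 25 to 35 deg
- lens_plate: black plate 84 x 54 x 14 mm with a round lens, lying in the tote's other compartment; stays there; origin at the centre of its underside
- pad: round white spot, 120 mm across and 1 mm thick, lying on the bench where the bench camera looks; origin at its centre on the bench
- load: bystander: black finned plate 86 x 50 x 23 mm, loose on the bench; origin at the centre of its underside. It and the adapter may swap places
- driver: bystander: screwdriver lying on the bench; origin in its length
- wrench: bystander: wrench lying on the bench
- lens_cell: bystander: black round lens cell, 56 mm across, 20 mm high
- jar: bystander: small closed jar, 56 mm across, 75 mm high
Not all that is in view belongs to the job. Leave any purple look-alike of the lens_plate alone. Leave any turquoise look-alike of the adapter alone.

How it is judged:
By the outcome, as a careful person would: the job done as asked, in the order asked, and still so for the second after the job is handed in, while the arm keeps its last pose, push and grip.
It also fails if it takes over 56 s, if anything falls off the work surface, if the arm or the gripper's body presses on something with over 40 N, if the wrist force passes 120 N, or if a joint passes its speed limit or range.

## Working session

There is one attempt and no reset: what is moved stays moved. The work goes in short steps, each a Python script; the robot and the scene stay as the last script left them, time stands still between calls to the robot, and variables do not carry over. Pictures are saved under pics/ and viewed, at most 10 in all, crops included, and the job is handed in when it is done.

```bash
ls; mkdir -p pics
python3 - <<'E'
from bench import manip, effector, viewer
import cv2,numpy as np
ims=[]
for n in ("scene","top","wrist"):
    im=viewer.get_image(n); cv2.imwrite(f"pics/{n}0.png",im[:,:,::-1]); ims.append(im)
    print(n,viewer.get_calibration(n))
print(manip.current_tcp_rot(),manip.current_clock())
E
```

```text
pics
scene {'vfov': 53.6833683345493, 'cx': 280.32694918963193, 'cy': 214.34804068232143, 'eye': array([ 1.04930853, -0.10805398,  0.91186271]), 'attitude': array([ 0.7628603 ,  0.5740297 , -0.17246219, -0.24246826])}
top {'vfov': 46.22656823592152, 'cx': 273.165088269736, 'cy': 204.1062346215675, 'eye': array([0.26021443, 0.08833013, 1.51071   ]), 'attitude': array([-0.70032989,  0.70834637, -0.0639467 ,  0.06078056])}
wrist {'vfov': 61.71377975448619, 'cx': 276.06147274322757, 'cy': 216.12232046166687, 'eye': array([0.11606455, 0.64347734, 0.38315682]), 'attitude': array([0.7938156 , 0.59501302, 0.07474227, 0.10114296])}
[ 1.41425758e-01  9.89948582e-01 -7.33388973e-04 -1.50838963e-04] 0.15
```

View pics/top0.png

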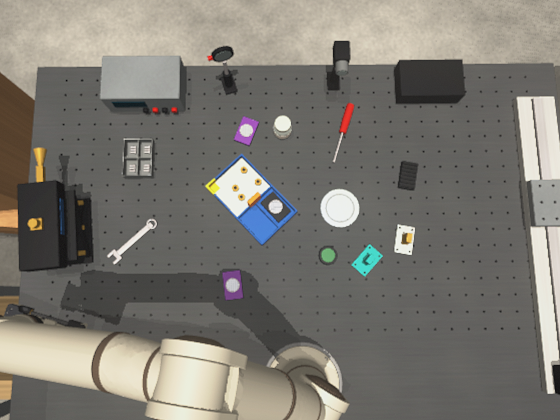

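View pics/scene0.png

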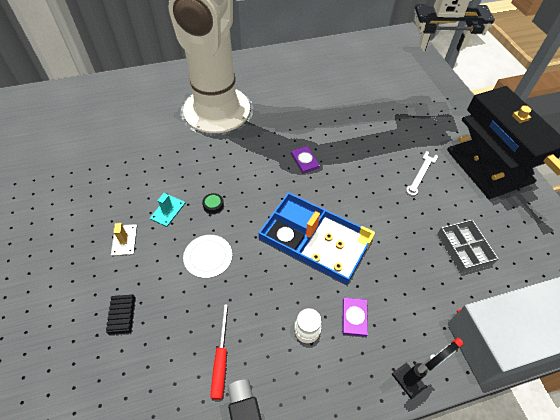

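The top view shows two adapter candidates. The one at (404,240) has a light plate and a brass block, which fits the description. The one at (367,260) is turquoise, so it's the look-alike. The tote is centred near (252,200), with its yellow corner at (212,186) and the empty blue compartment at about (262,225). The spot is at (340,208). Next I'll get rough poses from the top view and a confirming crop of the adapter.

```bash
cat > h.py <<'E'
import cv2,numpy as np
from scipy.spatial.transform import Rotation as R
from bench import manip, effector, viewer
def ray(cal,uv,z):
    uv=np.atleast_2d(np.array(uv,float)); f=210/np.tan(np.radians(cal['vfov'])/2)
    d=np.c_[(uv[:,0]-cal['cx'])/f,(uv[:,1]-cal['cy'])/f,np.ones(len(uv))]
    d=R.from_quat(cal['attitude']).apply(d)
    return cal['eye']+d*((z-cal['eye'][2])/d[:,2])[:,None]
def blobs(mask,amin=20):
    mask=mask.astype(np.uint8); n,l,s,c=cv2.connectedComponentsWithStats(mask)
    return [(s[i,4],c[i],(l==i)) for i in range(1,n) if s[i,4]>=amin]
def rect(pts):   # centre, long-axis angle, (long, short) of min-area rectangle, metres
    (c,(w,h),a)=cv2.minAreaRect((pts[:,:2]*1000).astype(np.float32))
    if w<h: w,h,a=h,w,a+90
    return np.array(c)/1000,np.radians(a),(w,h)
def mpts(m): v,u=np.nonzero(m); return np.c_[u,v]
def down(yaw): # tool z down, tool y at world angle yaw
    y=np.array([np.cos(yaw),np.sin(yaw),0]); z=np.array([0,0,-1.]); x=np.cross(y,z)
    return R.from_matrix(np.c_[x,y,z])
def hsv(im): return cv2.cvtColor(im,cv2.COLOR_RGB2HSV)
E
python3 - <<'E'
from h import *
im=cv2.imread("pics/top0.png")[:,:,::-1].copy(); H=hsv(im); cal=viewer.get_calibration("top")
blue=(abs(H[...,0].astype(int)-110)<12)&(H[...,1]>120)&(H[...,2]>60)
win=np.zeros(blue.shape,bool); win[140:255,190:310]=1
wh=(H[...,1]<60)&(H[...,2]>170)
orange=(abs(H[...,0].astype(int)-15)<5)&(H[...,1]>190)&(H[...,2]>150)
yel=(abs(H[...,0].astype(int)-30)<4)&(H[...,1]>150)&win
print("blue",rect(ray(cal,mpts(blue&win),.03)))
for b in blobs(orange&win): print("orange",b[0],b[1],ray(cal,b[1],.085))
for b in blobs(yel): print("yel",b[0],b[1],ray(cal,b[1],.03))
w2=np.zeros_like(win); w2[215:265,385:425]=1
for b in blobs(wh&w2,60): print("plate",b[0],rect(ray(cal,mpts(b[2]),.006)))
w2=0*win; w2[180:235,310:370]=1
for b in blobs(wh&(w2>0),200): print("pad",b[0],ray(cal,b[1],.001),rect(ray(cal,mpts(b[2]),.001)))
c=im[205:285,340:430]; cv2.imwrite("pics/crop.png",cv2.resize(c,None,fx=6,fy=6,interpolation=2)[:,:,::-1])
print(R.from_quat(manip.current_tcp_rot()).inv().apply(viewer.get_calibration("wrist")['eye']-manip.current_tool_pos()))
E
```

```text
blue (array([0.54307867, 0.14784192]), np.float64(0.744819577867911), (251.00390625, 150.6473846435547))
yel 92 [212.08695652 186.79347826] [[0.5806051  0.26729056 0.03      ]]
plate 391 (array([ 0.41487494, -0.32073767]), np.float64(2.956846771926015), (87.345458984375, 55.248809814453125))
pad 1164 [[ 0.51620412 -0.1262566   0.001     ]] (array([ 0.51701178, -0.1251692 ]), np.float64(1.5595684396391225), (118.87405395507812, 116.92420196533203))
[ 0.06880788  0.00052894 -0.15724409]
```

View pics/crop.png

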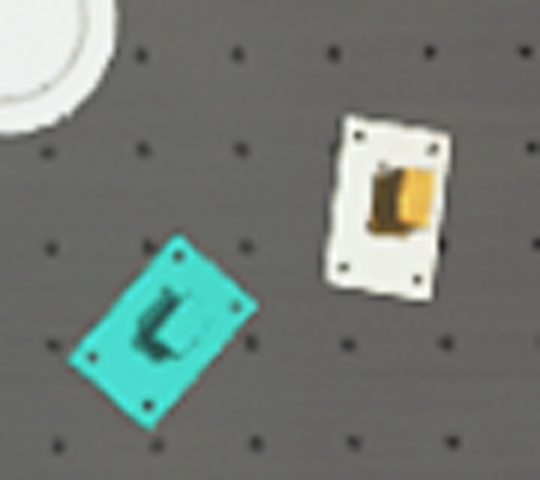

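The crop confirms it: white/aluminium plate with a brass block at top-image pixel (404,240), 87 × 55 mm, and the other candidate is turquoise. The tote measures 251 × 151 mm, which also fits. I'll move above the adapter and look again with the wrist camera.

Run:
```python
from h import *
A=np.array([.415,-.321]); ya=2.957-np.pi; T=np.array([.543,.148]); yt=.745
s=T+R.from_euler('z',yt).apply([-.068,.0365,0])[:2]; h=T+R.from_euler('z',yt).apply([-.013,0,0])[:2]
print(manip.current_q())
for k in (1,-1):
    for nm,p,y in (("pick",A,ya+k*np.pi/2),("place",s,yt+k*np.pi/2),("hand",h,yt+(k<0)*np.pi)):
        q=manip.solve_ik([*p,.12],down(y).as_quat()); print(k,nm,None if q is None else np.round(q,2))
q=down(ya+np.pi/2).as_quat()
best=min((1,-1),key=lambda k:abs((manip.solve_ik([*A,.12],down(ya+k*np.pi/2).as_quat()) or [9]*7)[6]) if False else 0)
```

```text
[-1.02376991  0.50166259 -0.42683084  1.551187    0.22077593  1.13828243
 -0.21030381]
1 pick [-0.    0.49  0.76  1.99 -0.45  0.84  2.4 ]
1 place [-0.    0.35 -0.38  2.05  0.18  0.77  1.83]
1 hand [-0.22  0.43 -0.1   1.9   0.06  0.82  0.39]
-1 pick [ 0.06  0.46  0.68  1.99 -0.39  0.83 -0.79]
-1 place [-0.44  0.33  0.13  2.06 -0.06  0.76 -1.09]
-1 hand [-1.2   0.93  1.35  1.93 -1.    1.19 -1.85]
```

Run:
```python
from h import *
A=np.array([.415,-.321]); ya=2.957-np.pi
manip.move_pose([*A,.16],down(ya-np.pi/2).as_quat())
cal=viewer.get_calibration("wrist"); im=viewer.get_image("wrist")
cv2.imwrite("pics/w1.png",im[:,:,::-1]); H=hsv(im)
wh=(H[...,1]<60)&(H[...,2]>170)
for b in blobs(wh,500): print("plate",b[0],b[1],rect(ray(cal,mpts(b[2]),.006)))
br=(abs(H[...,0].astype(int)-20)<8)&(H[...,1]>110)&(H[...,2]>190)
for b in blobs(br,200): print("brass top",b[0],b[1],rect(ray(cal,mpts(b[2]),.06)))
print(manip.current_clock(),manip.current_tool_pos())
```

```text
plate 12267 [ 47.18961441 121.39284259] (array([ 0.51270483, -0.14323729]), np.float64(2.7635934221599796), (117.85697174072266, 90.05681610107422))
plate 1023 [284.53274682 160.47605083] (array([ 0.44628668, -0.32708875]), np.float64(1.387047133169081), (52.985050201416016, 25.414690017700195))
plate 2063 [277.49830344 219.85845856] (array([ 0.39863757, -0.31780359]), np.float64(1.3871262290534563), (53.835121154785156, 46.371925354003906))
brass top 208 [277.57692308 224.07211538] (array([ 0.40834406, -0.31965369]), np.float64(1.3871122474577333), (15.187113761901855, 8.676416397094727))
3.6 [ 0.41550795 -0.32040521  0.15984907]
```

View pics/w1.png

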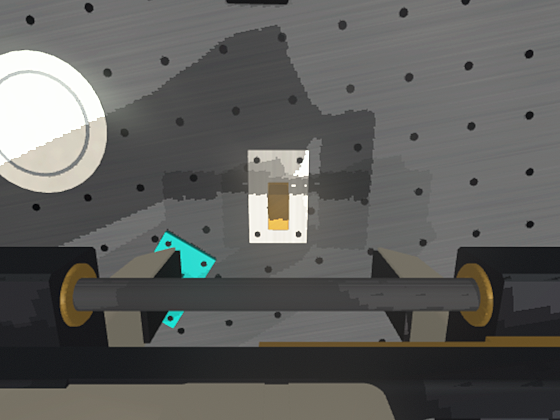

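The wrist view shows the whole adapter plate at columns 248–309 and rows 150–243, with the brass block at (277,205) centred between the fingers. From the plate edges the centre is (0.4173, -0.3215) at yaw -0.184, and the block lies on the same axis. I'll grasp it high so the fingers can open above the tote walls.

Run:
```python
from h import *
A=np.array([.4173,-.3215]); ya=-.184; yt=.745; T=np.array([.543,.148])
manip.servo_line([*A,.036],ori=down(ya-np.pi/2).as_quat(),vel=.1)
effector.close(f_grip=35); print("gap",manip.current_finger_gap(),manip.current_tool_pos())
manip.servo_line([*A,.19],vel=.2)
s=T+R.from_euler('z',yt).apply([-.068,.0365,0])[:2]
manip.move_pose([*s,.19],down(yt-np.pi/2).as_quat())
manip.sleep(.2)
cal=viewer.get_calibration("wrist"); im=viewer.get_image("wrist")
cv2.imwrite("pics/w2.png",im[:,:,::-1]); H=hsv(im)
orange=(abs(H[...,0].astype(int)-15)<5)&(H[...,1]>170)&(H[...,2]>120)
for b in blobs(orange,100): print("orange",b[0],b[1],rect(ray(cal,mpts(b[2]),.085)))
print("gap",manip.current_finger_gap(),manip.current_clock(),manip.current_tool_pos(),s,manip.current_force())
```

```text
gap 0.01581799197167859 [ 0.41724237 -0.32156757  0.03596823]
orange 1047 [329.53199618 138.41642789] (array([0.5357265 , 0.13926489]), np.float64(2.3127372272615134), (42.502254486083984, 12.817649841308594))
gap 0.015265420681749374 8.975 [0.46851979 0.1278377  0.19005528] [0.46826805 0.12872863] [-0.29965623  0.72221701 -1.36623656]
```

View pics/w2.png

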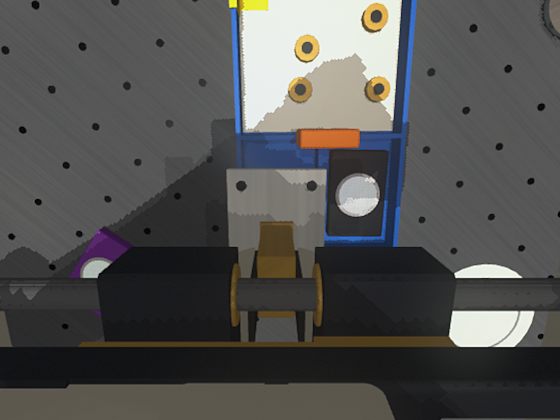

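The wrist view shows the adapter held level at (276,220), above the compartment left of the lens plate at (357,195). The orange handle is at (329,138), which gives (0.5357, 0.1393) and a 42 × 13 mm top, matching the handle size given. Next I'll place the adapter.

Run:
```python
from h import *
yt=.744; T=np.array([.5445,.148])
s=T+R.from_euler('z',yt).apply([-.068,.0365,0])[:2]; o=down(yt-np.pi/2).as_quat()
manip.servo_line([*s,.09],ori=o,vel=.15)
f0=manip.current_force()
manip.servo_line([*s,.044],vel=.06); print(manip.current_force()-f0)
z=.044
while z>.0385:
    z-=.001; manip.servo_line([*s,z],vel=.03)
    d=(manip.current_force()-f0)[2]; 
    if d>1.0: break
print(z,manip.current_force()-f0,manip.current_tool_pos())
effector.open_jaws()
manip.servo_line([*s,.15],vel=.15)
b=T+R.from_euler('z',yt).apply([-.11,0,0])[:2]
manip.move_pose([*b,.24],down(yt-np.pi/2).as_quat())
cal=viewer.get_calibration("wrist"); im=viewer.get_image("wrist")
cv2.imwrite("pics/w3.png",im[:,:,::-1]); H=hsv(im)
orange=(abs(H[...,0].astype(int)-15)<5)&(H[...,1]>170)&(H[...,2]>120)
for c in blobs(orange,100): print("orange",c[0],c[1],rect(ray(cal,mpts(c[2]),.085)))
print(manip.current_clock())
# feasibility of the tilted end pose (tote origin over the spot)
P=np.array([.5165,-.1255,.2])
q0=manip.solve_ik([*T,.2],down(yt).as_quat())
for th in (30,):
  for yf in np.arange(-180,180,20):
    Rt=R.from_euler('z',yf,degrees=True)*R.from_rotvec(np.radians(th)*np.array([-np.sin(np.radians(40)),np.cos(np.radians(40)),0]))
    Rg=Rt*down(0); tcp=P+Rt.apply([-.013,0,.044])
    q=manip.solve_ik(tcp,Rg.as_quat()); print(yf,None if q is None else np.round(q,2))
```

```text
[-0.12272962 -0.90427806 -0.53977355]
0.03899999999999999 [-3.93581676 -0.39401291 12.98392432] [0.46976944 0.12876351 0.03986619]
orange 488 [285.43442623  86.77254098] (array([0.53585657, 0.13882315]), np.float64(2.3134172654458656), (42.041072845458984, 12.636061668395996))
14.6667
-180 [-0.59  0.62  1.52  2.1  -1.2   1.36 -1.71]
-160 [-0.41  0.66  1.35  1.95 -1.11  1.51 -1.47]
-140 [-0.31  0.72  1.23  1.79 -1.02  1.63 -1.24]
-120 [-0.25  0.77  1.14  1.64 -0.91  1.72 -1.03]
-100 [-0.25  0.81  1.07  1.52 -0.79  1.78 -0.82]
-80 [-0.27  0.82  1.01  1.43 -0.66  1.79 -0.6 ]
-60 [-0.33  0.82  0.95  1.39 -0.51  1.77 -0.38]
-40 [-0.4   0.79  0.9   1.41 -0.36  1.7  -0.17]
-20 [-0.5   0.73  0.86  1.48 -0.21  1.58  0.03]
0 [-0.6   0.64  0.82  1.59 -0.06  1.44  0.21]
20 [-0.7   0.54  0.8   1.72  0.1   1.27  0.37]
40 [-0.84  0.42  0.84  1.88  0.23  1.09  0.56]
60 [-0.96  0.28  0.89  2.04  0.39  0.91  0.72]
80 [-1.05  0.11  0.96  2.18  0.57  0.76  0.9 ]
100 [-1.13 -0.09  1.05  2.28  0.76  0.65  1.12]
120 [-1.16 -0.3   1.14  2.33  0.86  0.58  1.47]
140 [-0.99 -0.26  1.19  2.31  0.28  0.42  2.48]
160 [-0.9   0.28  1.56  2.23 -1.01  0.86 -2.2 ]
```

View pics/w3.png

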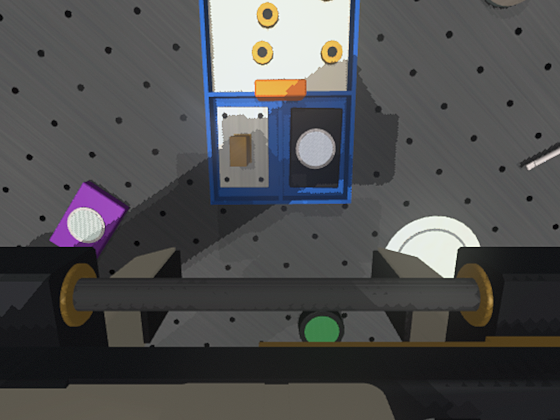

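The adapter lies flat in the empty compartment (plate at cols 217–270, rows 107–188) and the lens plate is undisturbed. The handle is at (280,88), giving (0.5358, 0.139) at yaw 0.743. Now I'll grip the handle, lift the tote and carry it.

```bash
cat >> h.py <<'E'
P=np.array([.5165,-.1255]); yt=.743; PHI=np.radians(40)
def tote(th,z=.2,yf=yt): # tool pose holding the tote tilted th deg, its origin over the spot at z
    Rt=R.from_euler('z',yf)*R.from_rotvec(np.radians(th)*np.array([-np.sin(PHI),np.cos(PHI),0]))
    return np.array([*P,z])+Rt.apply([-.013,0,.044]),(Rt*down(0)).as_quat()
E
python3 - <<'E'
from h import *
h=np.array([.5358,.139]); o=down(yt).as_quat()
manip.move_pose([*h,.19],o)
manip.servo_line([*h,.044],ori=o,vel=.12)
effector.close(f_grip=60); print("gap",manip.current_finger_gap(),manip.current_tool_pos())
f0=manip.current_force(); 
manip.servo_line([*h,.08],vel=.06); manip.sleep(.3)
print(manip.current_force()-f0,manip.current_wrist_torque())
manip.servo_line([*h,.244],vel=.15)
p,q=tote(0); manip.servo_line(p,ori=q,vel=.12); manip.sleep(.3)
im=viewer.get_image("wrist"); im2=viewer.get_image("scene")
cv2.imwrite("pics/w4.png",np.vstack([im[:,:,::-1],im2[:,:,::-1]])[::1] if 0 else cv2.resize(np.hstack([im,im2])[:,:,::-1],(800,300),interpolation=cv2.INTER_AREA))
print(manip.current_clock(),manip.current_finger_gap(),manip.current_tool_pos(),np.round(manip.current_q(),2),[manip.solve_ik(*tote(t)) is not None for t in (10,20,30,34)])
E
```

```text
gap 0.01351611762742298 [0.53592158 0.13904723 0.04401703]
[-0.06331414 -0.99911039 -6.28594378] [-0.01357265 -0.05345205 -0.00816001]
23.575 0.01362405063870134 [ 0.50691711 -0.13425426  0.24400178] [-0.52  0.31  0.88  1.88 -0.27  1.08  1.21] [True, True, True, True]
```

View pics/w4.png

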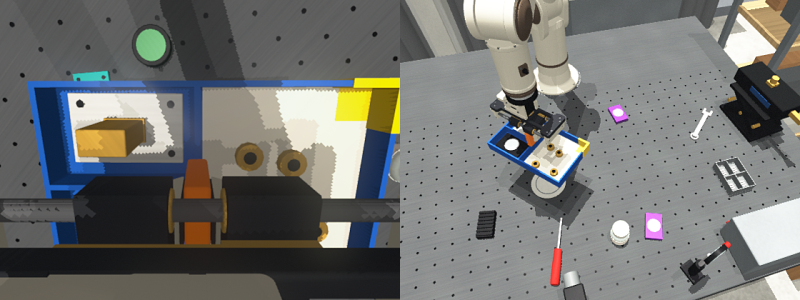

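The tote hangs level over the spot with the adapter and lens plate in place (wrist half, adapter at about (130,135), spacers at (250,155) and (292,162), yellow corner at (370,100)). Next I'll tilt it slowly.

Run:
```python
from h import *
for th in (4,8,12,16,20,24,28,31):
    p,q=tote(th); d=np.linalg.norm(p-manip.current_tool_pos()); manip.servo_line(p,ori=q,vel=max(d/.5,.003))
manip.sleep(1.5)
im=viewer.get_image("wrist"); im2=viewer.get_image("scene"); 
cv2.imwrite("pics/w5.png",np.hstack([cv2.resize(im,(400,300),interpolation=cv2.INTER_AREA),cv2.resize(im2[130:310,160:400],(400,300))])[:,:,::-1])
print(manip.current_clock(),manip.current_finger_gap(),p,manip.current_tool_pos(),q,manip.current_tcp_rot(),manip.current_wrist_torque())
```

```text
30.5583 0.013547462643146609 [ 0.51004036 -0.1104126   0.24284441] [ 0.51005565 -0.11040088  0.24285584] [ 0.38755422  0.88226151 -0.25651594  0.07493947] [ 0.38756516  0.88226062 -0.2564956   0.07496291] [ 1.3351407  -0.18040855  0.06103854]
```

View pics/w5.png

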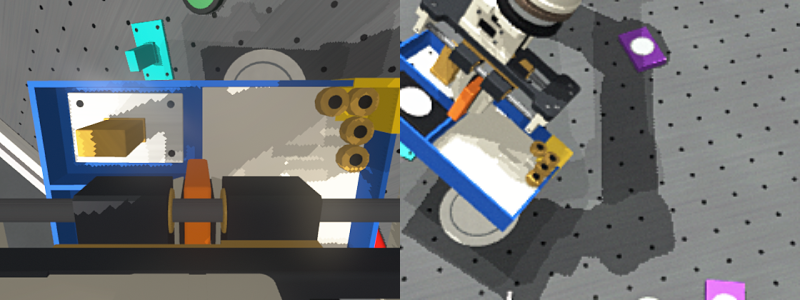

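All four spacers sit touching in the yellow corner, at (330,102), (360,102), (354,131) and (351,159) in the wrist half. The adapter and lens plate are in their compartments, and the tote hasn't slipped in the grip and is well clear of the bench.

```bash
python3 -c "
from bench import manip
print(abs(manip.current_joint_velocities()).max()); print(manip.hand_in())"
```

```text
0.0012370220815244685
the job is handed in; nothing more can be done
None
```

The job is handed in: the adapter is in its compartment, all four spacers are together in the yellow corner, and the tote is held still over the spot at about 31° of tilt, clear of the bench, at about 31 s of the 56 s allowed.

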